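# Check-weigh the full jar on the spring balance

### The arm

A 6-joint arm with a two-finger parallel gripper is mounted at the origin on a cart in front of the work surface, level with it; the furniture and walls round the work are solid. World frame = base frame: x ahead of the robot, y to its left, z up, the work surface at z = 0. Lengths are in m, angles in rad, forces in N, time in s.
With the tool pointing down it reaches from about 0.25 to 0.725 m from the base axis. Payload 4 kg.
Tool frame: the origin (TCP) lies midway between the tips of the shut fingers; the grasp point (between the pads) lies 19 mm behind it; z points along the fingers, y is the line along which they close (so a half turn about z gives the same grasp; the last joint's range is limited). The gripper opens to 85 mm and grips with 20 to 120 N. Pads are 22 mm wide; open, the fingers measure 114 mm over their backs; the gripper's body (76 mm by 85 mm) begins 54 mm behind the grasp point. The pads swing forward as they close: fully open they stand 13 mm farther back than shut.
Start: joints at [1.169, 0.241, 0.005, 1.335, 0, 1.571], TCP at [0.196, 0.46, 0.203] pointing down, gripper open.
Joint ranges: [-2.72, 2.72], [-1.05, 1.87], [-1.09, 1.28], [-1.99, 2.15], [-1.42, 1.44], [-3.14, 3.14]. Speed limits (rad/s): [2.79, 2.79, 3.14, 3.14, 3.14, 3.14].

### API

Orientations are given as a unit quaternion [x, y, z, w].
In Python, from workcell import bot gives the robot as it stands. The module is installed in compiled form; this text tells all that it offers.
- The arm moves only by the tool drive_tool, never from a script. Its arguments are lists of equal length, an entry for each row: "slide": the shift along the tool's x, y, z scaled (see below), a list of three; "rotation": the turn, a rotation vector about the tool's x, y, z scaled (see below), a list of three. A call has exactly 8 rows; each row is the pose to reach, as a shift and turn from the pose commanded when the call began, along the tool's axes at that moment; what a row does not reach only later rows make up. The controller multiplies each number of a shift by 250 mm and each number of a turn by 0.5 rad. A row lasts 1/8 s, in which the tool goes at most 62.5 mm and 10.7 degrees, less where a joint would pass 70% of its speed; a pose out of reach is approached as far as the arm can. A call with a number of a shift or a turn outside -1 to 1 is refused whole. A call with a gripper value outside its range is refused whole. "gripper" is the opening, from 0 (shut) to 1 (fully open), set as the call begins (left out, the last holds). The fingers move at their own pace and stop on an object; the grip force is fixed at half the most. Time passes only in rows, so rows that repeat a pose let the fingers close, or fill a call up. It gives the time, the measured TCP pose, the force, the opening and the grip force at its end, in the units of the state.
- bot.get_obs(): the state, without advancing time (a new reading comes with each control period).
- bot.camera(name): name is "scene" or "top"; returns a dict with "image" (384x512x3 uint8, red, green, blue), "z_map" (384x512 float32, m along the optical axis (not along the pixel's ray), 0 where there is no reading), "camera_matrix" (3x3 intrinsics, pixels), "xyz" and "orientation" of the camera in the world. Camera axes: x right, y up, looking along -z (the intrinsics and any distortion apply to the point x, -y, -z); pixel columns grow to the right and rows downward; lengths in m; the calibration is good to about 2 mm. A picture is of the moment at which its call begins.
- bot.job_done(): hands the job in; it is judged then, once.
The state is a dict: "clock": time; "joint_pos": joint angles; "joint_vel": joint speeds; "tau": joint torques, N m; "eef_pos": TCP position; "tool_rot": TCP orientation; "ft_force": force on the tool from outside, world axes, zero at the start; "ft_torque": the same for the moment, N m; "grip_width": finger opening in m; "grasp_force": force on a finger pad.
Only numpy, scipy, OpenCV 4.12 (cv2) and the standard library are available. Lean on these libraries where they do the work, as an engineer would, in place of code of your own. Each camera call takes 0.05 s, during which the arm holds its last target. There are 200 camera calls.

### The job

Three jars of lock nuts look alike, but only one is full and much heavier than the other two. Flip the balance's red-knobbed transit lock over to free the pan before anything is set on it, then find the full jar by its weight and set it upright in the middle of the pan, gently enough that the pan is never driven down near its overload stop, and let go. The two part-used jars must finish standing upright on the bench; leave the beaker, loupe and red bottle where they are.

Things in the scene. Friction and masses are not known exactly. Their poses are not given: they have to be found in the camera images.
- jar_1: opaque white screw-lid jar of lock nuts, 44 mm diameter all the way up (body to z = 48 mm, lid from 48 to 61 mm), 61 mm tall, standing upright; origin at the centre of its underside, z up. The three jars look exactly alike; one is full (0.40 to 0.50 kg), the other two are part used (0.12 to 0.18 kg). Which one is full is only known by its weight.
- jar_2: opaque white screw-lid jar of lock nuts, 44 mm diameter all the way up (body to z = 48 mm, lid from 48 to 61 mm), 61 mm tall, standing upright; origin at the centre of its underside, z up. The three jars look exactly alike; one is full (0.40 to 0.50 kg), the other two are part used (0.12 to 0.18 kg). Which one is full is only known by its weight.
- jar_3: opaque white screw-lid jar of lock nuts, 44 mm diameter all the way up (body to z = 48 mm, lid from 48 to 61 mm), 61 mm tall, standing upright; origin at the centre of its underside, z up. The three jars look exactly alike; one is full (0.40 to 0.50 kg), the other two are part used (0.12 to 0.18 kg). Which one is full is only known by its weight.
- balance: grey spring balance fixed on the bench; housing 130 (x) x 150 (y) mm, its top face 51 mm above the bench; origin at the centre of its underside. Its x axis points from the index-plate front to the back, y towards the lever side, z up. The steel pan stands over its origin; a white index plate 34 mm wide at the front edge (x = -63, y = -45 mm) reaches 97 mm above the bench.
- pan_top (a point): centre of the upper face of the round flat steel pan (100 mm diameter, no rim, an engraved ring of 60 mm diameter round the centre); 95 mm above the bench when empty; z up. It sinks with the pan.
- pan (a joint): how far the sprung pan has sunk, in m: 0 empty, overload stop at 0.018. Spring about 500 N/m, damped: a full jar sinks it about 8 to 10 mm (the green part of the index, 6.5 to 12 mm), a part-used one 2.4 to 3.5 mm. With the transit lock engaged a prop holds the pan up (within 1 mm of 0).
- lock_lever (a joint): angle in rad of the over-centre transit lock lever on the balance's +y side: 0 = locked, leaning 0.65 rad towards the balance's -x; 1.3 = freed, leaning 0.65 rad towards its +x. It swings about the balance's y axis; beyond the upright (0.65) it falls over to its stop by its own weight. Less than 2 N at the knob moves it.
- lock_knob (a point): centre of the red ball knob (26 mm diameter) at the end of the lock lever, 85 mm from the hinge axis, which lies 62 mm above the bench at x = 0, y = 92 mm of the balance. The lever is a 9 mm rod; the knob is about 130 mm above the bench at either end of its swing, 147 mm when upright.
- thread_bottle: bystander: red bottle with blue cap, 29 mm diameter, 96 mm tall; origin at the centre of its underside
- eye_loupe: bystander: black loupe, 37 mm diameter, 38 mm tall; origin at the centre of its underside
- beaker: bystander: small steel beaker, 57 mm diameter at the rim, 50 mm tall; origin at the centre of its underside

How it is judged:
On the way, in this order (a step that is already met when the one before it is completed fails the run):
1. the transit lock lever is flipped over to free the pan (value of joint lock_lever above 1.15 rad), for 0.2 s.
2. the full jar stands on the pan, which has sunk into the green (value of joint pan between 0.0065 and 0.012 m and ((horizontal distance between jar_1 and pan_top below 0.008 m and z of jar_1 in the frame of pan_top between -0.004 and 0.004 m and angle between each of jar_1, jar_2, jar_3's own z axis and vertical below 0.1 rad and linear speed of each of jar_1, jar_2, jar_3 below 0.02 m/s and height (world z) of jar_2 between -0.01 and 0.01 m and height (world z) of jar_3 between -0.01 and 0.01 m) or (horizontal distance between jar_2 and pan_top below 0.008 m and z of jar_2 in the frame of pan_top between -0.004 and 0.004 m and angle between each of jar_2, jar_1, jar_3's own z axis and vertical below 0.1 rad and linear speed of each of jar_2, jar_1, jar_3 below 0.02 m/s and height (world z) of jar_1 between -0.01 and 0.01 m and height (world z) of jar_3 between -0.01 and 0.01 m) or (horizontal distance between jar_3 and pan_top below 0.008 m and z of jar_3 in the frame of pan_top between -0.004 and 0.004 m and angle between each of jar_3, jar_1, jar_2's own z axis and vertical below 0.1 rad and linear speed of each of jar_3, jar_1, jar_2 below 0.02 m/s and height (world z) of jar_1 between -0.01 and 0.01 m and height (world z) of jar_2 between -0.01 and 0.01 m))), for 0.2 s.
At the end, for the whole second after the job is handed in: The lock lever is over at its freed side (beyond 1.15 rad), one jar stands upright and at rest on the pan within 8 mm of its centre, the pan rests 6.5 to 12 mm down (so it is the full jar), and the other two jars stand upright on the bench (all of step 2 and value of joint lock_lever above 1.15 rad and velocity of joint pan between -0.01 and 0.01 m/s); the robot touches nothing.
It fails at once if a jar is set on the pan while the transit lock is not freed (value of joint lock_lever below 1.1 rad and contact force between any of jar_1, jar_2, jar_3 and pan above 0.3 N).
It fails at once if the pan is driven down to near its overload stop (15.5 mm) (value of joint pan above 0.0155 m).
It fails at once if a bystander (beaker, loupe, red bottle) is moved more than 25 mm or tipped (distance of any of thread_bottle, eye_loupe, beaker from where it was at the start of the episode above 0.025 m or angle between any of thread_bottle, eye_loupe, beaker's own z axis and vertical above 0.5 rad).
It also fails if it takes over 72 s, if anything falls off the work surface, if the arm or the gripper's body presses on something with over 40 N, if the wrist force passes 120 N, or if a joint passes its speed limit or range.

## Working session

There is one attempt and no reset: what is moved stays moved. The work goes in short steps, Python scripts to look and compute and a tool call to move; the robot and the scene stay as the last step left them, time stands still between calls to the robot, and variables do not carry over. Pictures are saved under pics/ and viewed, at most 10 in all, crops included, and the job is handed in when it is done.

Besides the shell and the picture viewer there is one more tool, called after ">>>" in YAML: its name, and indented under it one key for each argument. drive_tool: Moves the arm, as the interface text tells. Shifts and turns lie within -1 to 1; 1 stands for 250 mm of shift or 0.5 rad of turn. Its arguments: {"type":"object","properties":{"slide":{"type":"array","items":{"type":"array","items":{"type":"number"}}},"rotation":{"type":"array","items":{"type":"array","items":{"type":"number"}}},"gripper":{"type":"number"}},"required":["slide","rotation"]}

```bash
mkdir -p pics
cat > h.py <<'E'
import numpy as np,cv2
from scipy.spatial.transform import Rotation as R
from workcell import bot
def world(c):
    K=c["camera_matrix"];z=c["z_map"];h,w=z.shape
    u,v=np.meshgrid(np.arange(w),np.arange(h))
    p=np.stack([(u-K[0,2])/K[0,0]*z,-(v-K[1,2])/K[1,1]*z,-z],-1)
    return p@R.from_quat(c["orientation"]).as_matrix().T+np.array(c["xyz"])
def save(c,n): cv2.imwrite(f"pics/{n}.png",c["image"][:,:,::-1])
E
python3 - <<'E'
from h import *
print(bot.get_obs())
for n in("scene","top"):
    c=bot.camera(n);save(c,n+"0");np.savez(n+"0.npz",**c);print(n,c["xyz"],c["orientation"],c["camera_matrix"],[k for k in c])
E
```

```text
{'clock': 0.0, 'joint_pos': array([ 1.16898086e+00,  2.41404997e-01,  3.71831353e-03,  1.33521587e+00,
       -1.02870117e-06,  1.57082260e+00]), 'joint_vel': array([ 0.00092554,  0.00150934, -0.00148077,  0.00107722,  0.00046738,
        0.00052003]), 'tau': array([-8.66592254e-04, -3.72321117e+01,  2.52405810e+01,  1.69509777e-02,
       -1.88531062e-04,  8.91668179e-06]), 'eef_pos': array([0.19527081, 0.4595303 , 0.20191477]), 'tool_rot': array([ 1.99571647e-01,  9.79882671e-01, -1.03203577e-03, -2.09640471e-04]), 'ft_force': array([-0.3042594 , -0.43864281,  0.55303858]), 'ft_torque': array([-0.00887131, -0.00846709, -0.00526856]), 'grasp_force': 0.0, 'grip_width': 0.08552406443827135}
scene [ 0.20353714 -0.65680471  0.99399689] [ 0.32359651 -0.07338776 -0.20430398  0.92095571] [[476.17256486   0.         256.88731549]
 [  0.         476.17256486 192.20374745]
 [  0.           0.           1.        ]] ['image', 'z_map', 'camera_matrix', 'xyz', 'orientation']
top [ 0.376877   -0.00405814  1.07700078] [-0.04639156  0.05120311  0.70808459 -0.70273912] [[390.72819123   0.         251.20318506]
 [  0.         390.72819123 194.76038829]
 [  0.           0.           1.        ]] ['image', 'z_map', 'camera_matrix', 'xyz', 'orientation']
```

View pics/scene0.png

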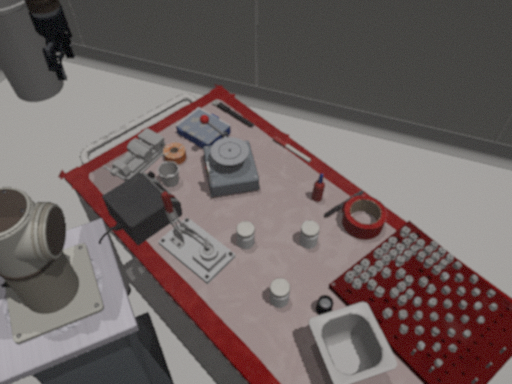

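View pics/top0.png

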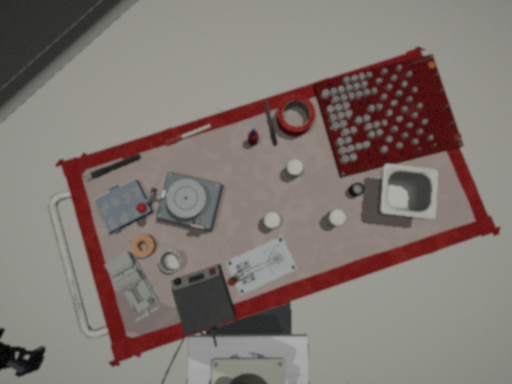

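The scene view shows the balance at (230,165) with the red knob at (205,119). In the top view the jars are at (294,168), (272,220) and (337,217), the pan at (187,198), the knob at (142,208), the bottle at (253,137), the loupe at (356,189) and the beaker at (170,261).

```bash
cat >> h.py <<'E'
def ray(c,u,v,zp):
    K=c["camera_matrix"];d=R.from_quat(c["orientation"]).apply([(u-K[0,2])/K[0,0],-(v-K[1,2])/K[1,1],-1])
    o=np.array(c["xyz"]);return o+d*(zp-o[2])/d[2]
def lids(c,img,h=0.061):
    P=world(c);m=((P[...,2]>h-.009)&(P[...,2]<h+.009)&(img.min(-1)>140)).astype(np.uint8)
    n,l,s,ce=cv2.connectedComponentsWithStats(m)
    return [(ce[i].round(1),s[i,4],ray(c,*ce[i],h).round(4)) for i in range(1,n) if s[i,4]>60]
E
python3 - <<'E'
from h import *
C={n:dict(np.load(n+"0.npz")) for n in("scene","top")}
for n,c in C.items():
    im=c["image"].astype(int);P=world(c);print(n);print(*lids(c,im),sep="\n")
    r=im[...,0]-np.maximum(im[...,1],im[...,2])
    m=((r>50)&(P[...,2]>.11)&(P[...,2]<.16)).astype(np.uint8)
    k,l,s,ce=cv2.connectedComponentsWithStats(m)
    for i in range(1,k):
        if s[i,4]>8: print("knob",ce[i],s[i,4],ray(c,*ce[i],.131),P[l==i].max(0))
    # pan: height 0.095
    Q=(abs(P[...,2]-.095)<.008)&(abs(P[...,1]-.2)<.2)&(P[...,0]<.6)&(P[...,0]>.15)
    k,l,s,ce=cv2.connectedComponentsWithStats(Q.astype(np.uint8))
    for i in range(1,k):
        if s[i,4]>30: print("z95",ce[i],s[i],ray(c,*ce[i],.095))
    Q=(abs(P[...,2]-.051)<.008)
    k,l,s,ce=cv2.connectedComponentsWithStats(Q.astype(np.uint8))
    for i in range(1,k):
        if s[i,4]>300:
            cn=cv2.findContours((l==i).astype(np.uint8),0,2)[0][0];b=cv2.boxPoints(cv2.minAreaRect(cn))
            print("z51",ce[i],s[i,4],[ray(c,*q,.051)[:2].round(3) for q in b])
c=C["top"];P=world(c)
for n,p in dict(bottle=(253,137),loupe=(356,189),beaker=(170,261),box=(200,298),bin=(408,192),blue=(124,203)).items():
    print(n,P[p[1],p[0]].round(3))
for n in C: cv2.imwrite("pics/z%s.png"%n,cv2.resize((C[n]["image"][140:270,80:260] if n=="top" else C[n]["image"][90:210,150:290])[:,:,::-1],None,fx=4,fy=4,interpolation=2))
E
```

```text
scene
(array([309.8, 227.3]), np.int32(188), array([ 0.592 , -0.1292,  0.061 ]))
(array([244.9, 228.2]), np.int32(192), array([ 0.4513, -0.0667,  0.061 ]))
(array([279.6, 286.4]), np.int32(253), array([ 0.4571, -0.2377,  0.061 ]))
knob [203.97777778 118.44444444] 45 [0.47853388 0.25610708 0.131     ] [0.48639246 0.25741913 0.14404982]
knob [165.26315789 194.36842105] 19 [0.30449123 0.05322006 0.131     ] [0.30529682 0.04025692 0.15968677]
z95 [227.82565789 152.04714912] [204 137  45  37 912] [0.50005384 0.14868073 0.095     ]
z95 [134.67057292 199.15950521] [ 102  173   62   54 1536] [0.23782691 0.09965922 0.095     ]
z95 [169.60465116 212.76744186] [165 208  10  10  43] [0.30060358 0.02597897 0.095     ]
z51 [136.6873065  151.20433437] 646 [array([0.195, 0.283]), array([0.356, 0.385]), array([0.374, 0.304]), array([0.216, 0.21 ])]
z51 [230.99676637 170.6523848 ] 1237 [array([0.459, 0.237]), array([0.595, 0.209]), array([0.547, 0.06 ]), array([0.421, 0.088])]
z51 [364.8        212.49545455] 660 [array([ 0.707, -0.082]), array([ 0.816, -0.098]), array([ 0.773, -0.199]), array([ 0.67 ,
[... 586 characters left out ...]
  14  12  54] [0.43996557 0.12853823 0.095     ]
z95 [203.54341576 304.20414031] [ 173  274   63   61 1739] [0.24453188 0.10717024 0.095     ]
z51 [296.32474227 113.09621993] 582 [array([ 0.796, -0.088]), array([ 0.795, -0.189]), array([ 0.693, -0.186]), array([ 0.694, -0.086])]
z51 [191.54961832 201.52879944] 1441 [array([0.462, 0.24 ]), array([0.588, 0.214]), array([0.553, 0.066]), array([0.427, 0.095])]
z51 [135.28680688 291.34416826] 523 [array([0.304, 0.345]), array([0.333, 0.285]), array([0.224, 0.226]), array([0.195, 0.286])]
bottle [ 0.674 -0.018  0.062]
loupe [ 0.536 -0.296  0.03 ]
beaker [0.347 0.209 0.003]
box [0.259 0.117 0.088]
bin [ 0.531 -0.45  -0.001]
blue [0.502 0.33  0.032]
```

View pics/ztop.png

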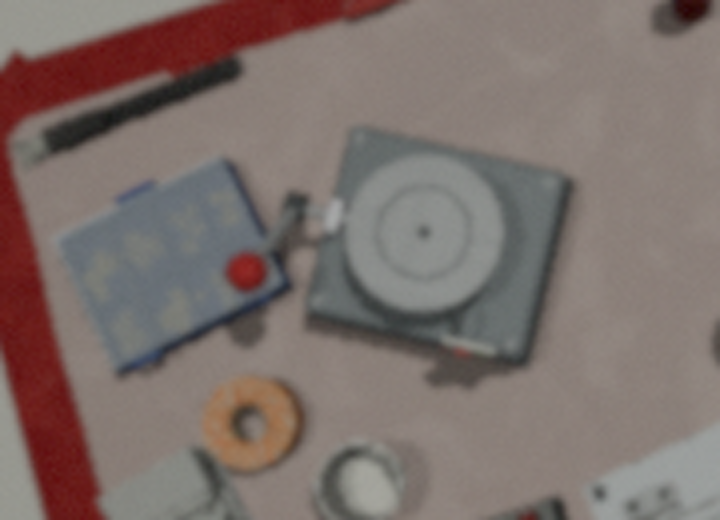

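View pics/zscene.png

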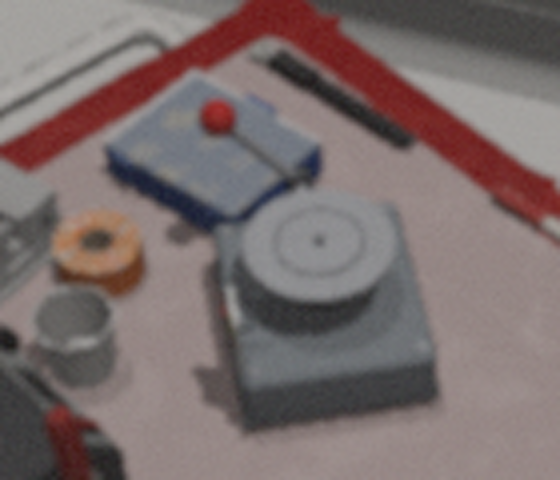

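The crops show the lever leaning to the balance's −x, with the knob at about (142,208). The pan centre is at (186,198), with no obstacle in the lever's path. The balance yaw comes out near −0.20, and the hinge and knob positions agree with the given geometry. I'll go behind the knob with the fingers shut.

>>> drive_tool:
  slide:
    - [-0.1,-0.033,0]
    - [-0.25,-0.08,0]
    - [-0.4,-0.13,0]
    - [-0.55,-0.18,0]
    - [-0.7,-0.23,0]
    - [-0.808,-0.265,0]
    - [-0.808,-0.265,0]
    - [-0.808,-0.265,0]
  rotation:
    - [0,0,0]
    - [0,0,0]
    - [0,0,0]
    - [0,0,0]
    - [0,0,0]
    - [0,0,0]
    - [0,0,0]
    - [0,0,0]
  gripper: 0

```text
clock: 1.1
eef_pos: [0.355, 0.3203, 0.2025]
tool_rot: [0.2, 0.98, -0.0, -0.0]
ft_force: [-0.7, -0.6, -0.2]
grip_width: 0.0003
grasp_force: 0.0
```

>>> drive_tool:
  slide:
    - [-0.1,-0.03,0]
    - [-0.25,-0.07,0]
    - [-0.349,-0.095,0.05]
    - [-0.349,-0.095,0.15]
    - [-0.349,-0.095,0.25]
    - [-0.349,-0.095,0.34]
    - [-0.349,-0.095,0.34]
    - [-0.349,-0.095,0.34]
  rotation:
    - [0,0,0]
    - [0,0,0]
    - [0,0,0]
    - [0,0,0]
    - [0,0,0]
    - [0,0,0]
    - [0,0,0]
    - [0,0,0]

```text
clock: 2.1
eef_pos: [0.4265, 0.2652, 0.1186]
tool_rot: [0.199, 0.98, 0.0, 0.0]
ft_force: [-1.2, -0.0, -0.3]
grip_width: 0.0001
grasp_force: 0.0
```

>>> drive_tool:
  slide:
    - [-0.06,0.012,0]
    - [-0.12,0.024,0]
    - [-0.18,0.036,0]
    - [-0.24,0.048,0]
    - [-0.3,0.06,0]
    - [-0.36,0.072,0]
    - [-0.42,0.085,0]
    - [-0.48,0.096,0]
  rotation:
    - [0,0,0]
    - [0,0,0]
    - [0,0,0]
    - [0,0,0]
    - [0,0,0]
    - [0,0,0]
    - [0,0,0]
    - [0,0,0]

```text
clock: 3.1
eef_pos: [0.5474, 0.2392, 0.1177]
tool_rot: [0.2, 0.98, -0.0, -0.0]
ft_force: [0.4, 0.0, -0.1]
grip_width: -0.0005
grasp_force: 0.0
```

>>> drive_tool:
  slide:
    - [-0.04,0.008,0]
    - [-0.04,0.008,0]
    - [0,0,0]
    - [0,0,-0.1]
    - [0,0,-0.2]
    - [0,0,-0.3]
    - [0,0,-0.4]
    - [0,0,-0.4]
  rotation:
    - [0,0,0]
    - [0,0,0]
    - [0,0,0]
    - [0,0,0]
    - [0,0,0]
    - [0,0,0]
    - [0,0,0]
    - [0,0,0]
  gripper: 1

```text
clock: 4.1
eef_pos: [0.5466, 0.2404, 0.2203]
tool_rot: [0.199, 0.98, 0.001, 0.002]
ft_force: [0.5, -0.5, 0.1]
grip_width: 0.0853
grasp_force: 0.0
```

>>> drive_tool:
  slide:
    - [-0.02,-0.1,0]
    - [-0.04,-0.28,0]
    - [-0.06,-0.46,0]
    - [-0.08,-0.64,0]
    - [-0.08,-0.8,0]
    - [-0.08,-0.9,0]
    - [-0.08,-0.9,0]
    - [-0.08,-0.9,0]
  rotation:
    - [0,0,0]
    - [0,0,0]
    - [0,0,0]
    - [0,0,0]
    - [0,0,0]
    - [0,0,0]
    - [0,0,0]
    - [0,0,0]

```text
clock: 5.1
eef_pos: [0.4765, 0.0251, 0.2171]
tool_rot: [0.199, 0.98, 0.0, -0.0]
ft_force: [-0.4, -0.1, 0.4]
grip_width: 0.085
grasp_force: 0.0
```

Run:
```python
from h import *
o=bot.get_obs();print(o["eef_pos"],o["ft_force"])
for n in("top","scene"):
    c=bot.camera(n);save(c,n+"1");im=c["image"].astype(int);P=world(c);print(n,*lids(c,im),sep="\n")
    r=im[...,0]-np.maximum(im[...,1],im[...,2])
    m=((r>50)&(P[...,2]>.10)&(P[...,2]<.16)).astype(np.uint8)
    k,l,s,ce=cv2.connectedComponentsWithStats(m)
    for i in range(1,k):
        if s[i,4]>8: print("knob",ce[i],s[i,4],ray(c,*ce[i],.131),P[l==i].max(0))
def T(a,b):
    return R.from_quat(o["tool_rot"]).inv().apply(np.array(b)-a)/.25
print(T(o["eef_pos"],[.4525,-.0655,.2]))
```

```text
[0.47645227 0.02510641 0.21712773] [-0.3709368  -0.06795542  0.35026335]
top
(array([294.9, 166.3]), np.int32(147), array([ 0.5935, -0.128 ,  0.061 ]))
(array([337.4, 216.7]), np.int32(156), array([ 0.4588, -0.2361,  0.061 ]))
knob [141.  207.5] 60 [0.47903055 0.25690502 0.131     ] [0.48676064 0.26554945 0.14733243]
scene
(array([151.2, 135.7]), np.int32(112), array([0.3428, 0.326 , 0.061 ]))
(array([309.7, 227.4]), np.int32(194), array([ 0.5917, -0.1294,  0.061 ]))
(array([244.6, 227.9]), np.int32(178), array([ 0.4512, -0.0656,  0.061 ]))
(array([279.6, 286.6]), np.int32(260), array([ 0.4568, -0.238 ,  0.061 ]))
knob [204.  118.5] 48 [0.47850947 0.25588049 0.131     ] [0.48506978 0.26131945 0.14360761]
knob [165.17241379 194.75862069] 29 [0.30393831 0.0522057  0.131     ] [0.30719558 0.03888066 0.15992758]
[-0.05345613 -0.37105831  0.06843716]
```

The knob is still at (141,207), the locked side, so the lever either wasn't carried over or was drawn back. I'll push again a bit lower and look at the end of the push, before withdrawing.

>>> drive_tool:
  slide:
    - [0.07,0.1,0]
    - [0.17,0.26,0]
    - [0.28,0.42,0]
    - [0.39,0.58,0]
    - [0.49,0.72,0]
    - [0.548,0.814,0]
    - [0.548,0.814,0]
    - [0.548,0.814,0]
  rotation:
    - [0,0,0]
    - [0,0,0]
    - [0,0,0]
    - [0,0,0]
    - [0,0,0]
    - [0,0,0]
    - [0,0,0]
    - [0,0,0]
  gripper: 0

```text
clock: 6.2
eef_pos: [0.4301, 0.2654, 0.2174]
tool_rot: [0.199, 0.98, -0.0, -0.0]
ft_force: [0.2, 0.2, -0.4]
grip_width: 0.0002
grasp_force: 0.0
```

>>> drive_tool:
  slide:
    - [0,0,0.1]
    - [0,0,0.2]
    - [0,0,0.3]
    - [0,0,0.4]
    - [0,0,0.44]
    - [0,0,0.44]
    - [-0.05,0.01,0.44]
    - [-0.1,0.02,0.44]
  rotation:
    - [0,0,0]
    - [0,0,0]
    - [0,0,0]
    - [0,0,0]
    - [0,0,0]
    - [0,0,0]
    - [0,0,0]
    - [0,0,0]

```text
clock: 7.2
eef_pos: [0.4572, 0.2605, 0.109]
tool_rot: [0.2, 0.98, 0.001, 0.001]
ft_force: [0.0, -0.0, 0.4]
grip_width: -0.0001
grasp_force: 0.0
```

>>> drive_tool:
  slide:
    - [-0.03,0.006,0]
    - [-0.06,0.012,0]
    - [-0.09,0.018,0]
    - [-0.12,0.024,0]
    - [-0.15,0.03,0]
    - [-0.18,0.036,0]
    - [-0.2,0.04,0]
    - [-0.2,0.04,0]
  rotation:
    - [0,0,0]
    - [0,0,0]
    - [0,0,0]
    - [0,0,0]
    - [0,0,0]
    - [0,0,0]
    - [0,0,0]
    - [0,0,0]

```text
clock: 8.2
eef_pos: [0.5162, 0.249, 0.1258]
tool_rot: [0.202, 0.979, 0.005, 0.015]
ft_force: [2.2, 0.4, 2.7]
grip_width: 0.0004
grasp_force: 0.0
```

Run:
```python
from h import *
a=bot.camera("scene")["image"][80:210,140:290];b=bot.camera("top")["image"][140:270,80:230]
cv2.imwrite("pics/push.png",cv2.resize(np.hstack([a,b])[:,:,::-1],(800,347),interpolation=2))
```

```text
(no output)
```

View pics/push.png

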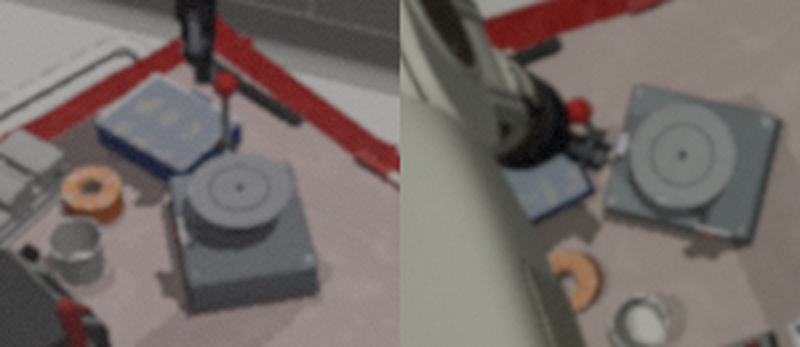

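The knob is near upright, just past it (left panel (227,84), right panel (577,110)), with the finger pushing from behind. I'll keep pushing forward.

>>> drive_tool:
  slide:
    - [-0.03,0.006,0]
    - [-0.06,0.012,0]
    - [-0.09,0.018,0]
    - [-0.12,0.024,0]
    - [-0.15,0.03,0]
    - [-0.18,0.036,0]
    - [-0.18,0.036,0]
    - [-0.18,0.036,0]
  rotation:
    - [0,0,0]
    - [0,0,0]
    - [0,0,0]
    - [0,0,0]
    - [0,0,0]
    - [0,0,0]
    - [0,0,0]
    - [0,0,0]

```text
clock: 9.3
eef_pos: [0.55, 0.2405, 0.1078]
tool_rot: [0.2, 0.98, -0.0, -0.0]
ft_force: [0.1, -0.7, 0.1]
grip_width: 0.0001
grasp_force: 0.0
```

```bash
cat >> h.py <<'E'
def knob(zp=.131):
    for n in("top","scene"):
        c=bot.camera(n);im=c["image"].astype(int);P=world(c)
        r=im[...,0]-np.maximum(im[...,1],im[...,2])
        m=((r>50)&(P[...,2]>.10)&(P[...,2]<.165)&(P[...,1]>.18)).astype(np.uint8)
        k,l,s,ce=cv2.connectedComponentsWithStats(m)
        for i in range(1,k):
            if s[i,4]>8: print(n,"knob",ce[i],s[i,4],ray(c,*ce[i],zp).round(3),P[l==i].max(0).round(3))
E
python3 - <<'E'
from h import *
knob();o=bot.get_obs();print(o["eef_pos"],o["ft_force"],o["joint_pos"])
E
```

```text
top knob [152.82222222 166.62222222] 45 [0.58  0.231 0.131] [0.588 0.236 0.144]
scene knob [242.38181818 113.43636364] 55 [0.579 0.231 0.131] [0.588 0.236 0.142]
[0.54983836 0.24056328 0.10788878] [ 0.45859469 -0.49344274  0.28992738] [4.12409793e-01 4.90909706e-01 1.19884552e-01 1.19991667e+00
 2.60118570e-05 8.13947902e-01]
```

Freed: the knob is at (0.58,0.231). I'll withdraw backwards first with the fingers shut, then go up.

>>> drive_tool:
  slide:
    - [0.08,-0.016,0]
    - [0.16,-0.032,0]
    - [0.24,-0.048,0]
    - [0.24,-0.048,-0.08]
    - [0.24,-0.048,-0.2]
    - [0.24,-0.048,-0.35]
    - [0.24,-0.048,-0.44]
    - [0.24,-0.048,-0.44]
  rotation:
    - [0,0,0]
    - [0,0,0]
    - [0,0,0]
    - [0,0,0]
    - [0,0,0]
    - [0,0,0]
    - [0,0,0]
    - [0,0,0]

```text
clock: 10.4
eef_pos: [0.4912, 0.2537, 0.22]
tool_rot: [0.199, 0.98, 0.002, 0.002]
ft_force: [0.7, 0.3, 0.4]
grip_width: 0.0003
grasp_force: 0.0
```

Run:
```python
from h import *
knob();o=bot.get_obs();print(o["eef_pos"],o["tool_rot"])
print(R.from_quat(o["tool_rot"]).inv().apply(np.array([.452,-.0655,.2])-o["eef_pos"])/.25)
```

```text
top knob [152.20634921 166.88888889] 63 [0.579 0.232 0.131] [0.588 0.242 0.143]
scene knob [242.30357143 113.42857143] 56 [0.579 0.231 0.131] [0.588 0.24  0.144]
[0.4897411  0.25282904 0.21710013] [ 1.99442952e-01  9.79909366e-01 -2.32505445e-04 -2.97461467e-04]
[-0.35878298 -1.23098582  0.06893162]
```

>>> drive_tool:
  slide:
    - [-0.04,-0.13,0]
    - [-0.1,-0.33,0]
    - [-0.16,-0.53,0]
    - [-0.22,-0.73,0]
    - [-0.26,-0.88,0]
    - [-0.26,-0.9,0]
    - [-0.26,-0.9,0]
    - [-0.26,-0.9,0]
  rotation:
    - [0,0,0]
    - [0,0,0]
    - [0,0,0]
    - [0,0,0]
    - [0,0,0]
    - [0,0,0]
    - [0,0,0]
    - [0,0,0]
  gripper: 1

```text
clock: 11.5
eef_pos: [0.462, 0.0215, 0.2173]
tool_rot: [0.199, 0.98, 0.0, -0.0]
ft_force: [-0.0, 0.2, 0.7]
grip_width: 0.0855
grasp_force: 0.0
```

>>> drive_tool:
  slide:
    - [-0.04,-0.13,0]
    - [-0.099,-0.331,0]
    - [-0.099,-0.331,0.15]
    - [-0.099,-0.331,0.35]
    - [-0.099,-0.331,0.55]
    - [-0.099,-0.331,0.72]
    - [-0.099,-0.331,0.788]
    - [-0.099,-0.331,0.788]
  rotation:
    - [0,0,0]
    - [0,0,0]
    - [0,0,0]
    - [0,0,0]
    - [0,0,0]
    - [0,0,0]
    - [0,0,0]
    - [0,0,0]

```text
clock: 12.5
eef_pos: [0.4512, -0.0641, 0.0192]
tool_rot: [0.199, 0.98, -0.0, -0.002]
ft_force: [0.4, 0.6, 0.2]
grip_width: 0.0853
grasp_force: 0.0
```

>>> drive_tool:
  slide:
    - [0,0,0]
    - [0,0,0]
    - [0,0,0]
    - [0,0,0]
    - [0,0,-0.02]
    - [0,0,-0.06]
    - [0,0,-0.1]
    - [0,0,-0.1]
  rotation:
    - [0,0,0]
    - [0,0,0]
    - [0,0,0]
    - [0,0,0]
    - [0,0,0]
    - [0,0,0]
    - [0,0,0]
    - [0,0,0]
  gripper: 0

```text
clock: 13.5
eef_pos: [0.4535, -0.0656, 0.047]
tool_rot: [0.2, 0.98, 0.0, 0.001]
ft_force: [0.4, 0.2, -1.6]
grip_width: 0.0397
grasp_force: 60.1
```

>>> drive_tool:
  slide:
    - [0,0,0]
    - [0,0,0]
    - [0,0,0]
    - [0,0,0]
    - [0,0,0]
    - [0,0,0]
    - [0,0,0]
    - [0,0,0]
  rotation:
    - [0,0,0]
    - [0,0,0]
    - [0,0,0]
    - [0,0,0]
    - [0,0,0]
    - [0,0,0]
    - [0,0,0]
    - [0,0,0]

```text
clock: 14.5
eef_pos: [0.4524, -0.0654, 0.0458]
tool_rot: [0.2, 0.98, -0.0, -0.0]
ft_force: [0.3, 0.3, -0.5]
grip_width: 0.039
grasp_force: 60.1
```

Jar B reads only about −1 N, so it is light. I'll put it back and go to jar C.

>>> drive_tool:
  slide:
    - [0,0,0.04]
    - [0,0,0.08]
    - [0,0,0.1]
    - [0,0,0.1]
    - [0,0,0.1]
    - [0,0,0.1]
    - [0,0,0.1]
    - [0,0,0.1]
  rotation:
    - [0,0,0]
    - [0,0,0]
    - [0,0,0]
    - [0,0,0]
    - [0,0,0]
    - [0,0,0]
    - [0,0,0]
    - [0,0,0]

```text
clock: 15.5
eef_pos: [0.4524, -0.0655, 0.0225]
tool_rot: [0.2, 0.98, -0.0, 0.0]
ft_force: [-6.1, 1.0, 17.4]
grip_width: 0.0394
grasp_force: 62.7
```

>>> drive_tool:
  slide:
    - [0,0,0]
    - [0,0,0]
    - [0,0,0]
    - [0,0,0]
    - [0,0,0]
    - [0,0,-0.1]
    - [0,0,-0.24]
    - [0,0,-0.4]
  rotation:
    - [0,0,0]
    - [0,0,0]
    - [0,0,0]
    - [0,0,0]
    - [0,0,0]
    - [0,0,0]
    - [0,0,0]
    - [0,0,0]
  gripper: 1

```text
clock: 16.5
eef_pos: [0.4518, -0.0653, 0.1213]
tool_rot: [0.2, 0.98, -0.0, -0.001]
ft_force: [1.1, 0.5, -0.5]
grip_width: 0.0852
grasp_force: 0.0
```

>>> drive_tool:
  slide:
    - [-0.06,-0.12,0]
    - [-0.12,-0.3,0]
    - [-0.22,-0.48,0]
    - [-0.287,-0.623,0]
    - [-0.287,-0.623,0.05]
    - [-0.287,-0.623,0.2]
    - [-0.287,-0.623,0.4]
    - [-0.287,-0.623,0.4]
  rotation:
    - [0,0,0]
    - [0,0,0]
    - [0,0,0]
    - [0,0,0]
    - [0,0,0]
    - [0,0,0]
    - [0,0,0]
    - [0,0,0]

```text
clock: 17.5
eef_pos: [0.4533, -0.2338, 0.017]
tool_rot: [0.199, 0.98, 0.002, -0.005]
ft_force: [-0.3, 0.8, 0.2]
grip_width: 0.0855
grasp_force: 0.0
```

>>> drive_tool:
  slide:
    - [0,0,0]
    - [0,0,0]
    - [0,0,0]
    - [0,0,0]
    - [0,0,-0.02]
    - [0,0,-0.06]
    - [0,0,-0.1]
    - [0,0,-0.1]
  rotation:
    - [0,0,0]
    - [0,0,0]
    - [0,0,0]
    - [0,0,0]
    - [0,0,0]
    - [0,0,0]
    - [0,0,0]
    - [0,0,0]
  gripper: 0

```text
clock: 18.5
eef_pos: [0.4585, -0.2373, 0.047]
tool_rot: [0.2, 0.98, -0.0, 0.001]
ft_force: [0.8, -0.2, -3.2]
grip_width: 0.0388
grasp_force: 60.7
```

>>> drive_tool:
  slide:
    - [0,0,0]
    - [0,0,0]
    - [0,0,0]
    - [0,0,0]
    - [0,0,0]
    - [0,0,0]
    - [0,0,0]
    - [0,0,0]
  rotation:
    - [0,0,0]
    - [0,0,0]
    - [0,0,0]
    - [0,0,0]
    - [0,0,0]
    - [0,0,0]
    - [0,0,0]
    - [0,0,0]

```text
clock: 19.5
eef_pos: [0.4576, -0.2368, 0.0458]
tool_rot: [0.2, 0.98, -0.0, 0.0]
ft_force: [0.4, 0.8, -4.5]
grip_width: 0.0389
grasp_force: 60.7
```

Jar C weighs about 4.5 N, so it is the full one. I'll lift it and carry it towards the pan.

>>> drive_tool:
  slide:
    - [0,0,-0.15]
    - [0,0,-0.3]
    - [0,0,-0.45]
    - [0.03,0.1,-0.55]
    - [0.08,0.28,-0.55]
    - [0.13,0.46,-0.55]
    - [0.18,0.64,-0.55]
    - [0.217,0.757,-0.55]
  rotation:
    - [0,0,0]
    - [0,0,0]
    - [0,0,0]
    - [0,0,0]
    - [0,0,0]
    - [0,0,0]
    - [0,0,0]
    - [0,0,0]

```text
clock: 20.5
eef_pos: [0.4816, -0.0394, 0.1834]
tool_rot: [0.199, 0.98, 0.0, 0.0]
ft_force: [-0.1, -0.5, -3.2]
grip_width: 0.039
grasp_force: 61.9
```

>>> drive_tool:
  slide:
    - [0.05,0.18,0]
    - [0.1,0.36,0]
    - [0.15,0.53,0]
    - [0.19,0.67,0]
    - [0.217,0.757,0]
    - [0.217,0.757,0]
    - [0.217,0.757,0]
    - [0.217,0.757,0]
  rotation:
    - [0,0,0]
    - [0,0,0]
    - [0,0,0]
    - [0,0,0]
    - [0,0,0]
    - [0,0,0]
    - [0,0,0]
    - [0,0,0]

```text
clock: 21.5
eef_pos: [0.5056, 0.1531, 0.1833]
tool_rot: [0.2, 0.98, -0.0, -0.0]
ft_force: [0.2, 0.1, -4.7]
grip_width: 0.0383
grasp_force: 61.9
```

Run:
```python
from h import *
C={n:dict(np.load(n+"0.npz")) for n in("scene","top")}
print(ray(C["top"],185.6,197.9,.095),ray(C["scene"],229.4,149.6,.095))
o=bot.get_obs();print(o["eef_pos"],o["ft_force"])
c=bot.camera("scene");im=c["image"];P=world(c);print(*lids(c,im.astype(int)),sep="\n");print("held",*lids(c,im.astype(int),.2),sep="\n")
b=bot.camera("top")["image"][100:260,100:350]
cv2.imwrite("pics/hold.png",cv2.resize(np.hstack([im[80:240,140:340],b])[:,:,::-1],(800,284),interpolation=2))
```

```text
[0.50652589 0.15486279 0.095     ] [0.50719263 0.15504364 0.095     ]
[0.50563561 0.15305787 0.18331817] [ 0.19306869  0.08336505 -4.72804202]
(array([150.3, 134.5]), np.int32(62), array([0.3419, 0.332 , 0.061 ]))
(array([309.7, 227.4]), np.int32(194), array([ 0.5917, -0.1294,  0.061 ]))
(array([245.2, 228.7]), np.int32(180), array([ 0.4514, -0.0681,  0.061 ]))
held
```

View pics/hold.png

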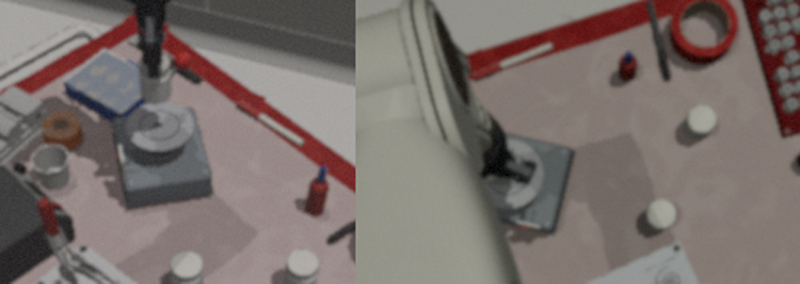

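The jar is held upright over the pan (left panel (155,80)), and the other two jars are standing. I'll make a small correction and lower gently.

>>> drive_tool:
  slide:
    - [0,0.009,0.03]
    - [0,0.009,0.06]
    - [0,0.009,0.09]
    - [0,0.009,0.12]
    - [0,0.009,0.15]
    - [0,0.009,0.18]
    - [0,0.009,0.2]
    - [0,0.009,0.2]
  rotation:
    - [0,0,0]
    - [0,0,0]
    - [0,0,0]
    - [0,0,0]
    - [0,0,0]
    - [0,0,0]
    - [0,0,0]
    - [0,0,0]

```text
clock: 22.6
eef_pos: [0.5063, 0.156, 0.1328]
tool_rot: [0.2, 0.98, -0.0, -0.0]
ft_force: [-0.7, 0.1, -3.9]
grip_width: 0.0386
grasp_force: 61.9
```

>>> drive_tool:
  slide:
    - [0,0,0.012]
    - [0,0,0.024]
    - [0,0,0.036]
    - [0,0,0.048]
    - [0,0,0.06]
    - [0,0,0.072]
    - [0,0,0.08]
    - [0,0,0.08]
  rotation:
    - [0,0,0]
    - [0,0,0]
    - [0,0,0]
    - [0,0,0]
    - [0,0,0]
    - [0,0,0]
    - [0,0,0]
    - [0,0,0]

```text
clock: 23.6
eef_pos: [0.5068, 0.1561, 0.1135]
tool_rot: [0.2, 0.98, 0.0, 0.0]
ft_force: [-0.0, -0.8, -1.5]
grip_width: 0.0385
grasp_force: 62.3
```

>>> drive_tool:
  slide:
    - [0,-0.002,0.003]
    - [0,-0.002,0.006]
    - [0,-0.002,0.009]
    - [0,-0.002,0.01]
    - [0,-0.002,0.01]
    - [0,-0.002,0.01]
    - [0,-0.002,0.01]
    - [0,-0.002,0.01]
  rotation:
    - [0,0,0]
    - [0,0,0]
    - [0,0,0]
    - [0,0,0]
    - [0,0,0]
    - [0,0,0]
    - [0,0,0]
    - [0,0,0]

```text
clock: 24.6
eef_pos: [0.5067, 0.1558, 0.1109]
tool_rot: [0.2, 0.98, 0.0, 0.0]
ft_force: [0.6, 2.6, 0.1]
grip_width: 0.0387
grasp_force: 62.4
```

>>> drive_tool:
  slide:
    - [0,0,0]
    - [0,0,0]
    - [0,0,0]
    - [0,0,0]
    - [0,0,0]
    - [0,0,0]
    - [0,0,0]
    - [0,0,0]
  rotation:
    - [0,0,0]
    - [0,0,0]
    - [0,0,0]
    - [0,0,0]
    - [0,0,0]
    - [0,0,0]
    - [0,0,0]
    - [0,0,0]
  gripper: 1

```text
clock: 25.6
eef_pos: [0.5064, 0.1556, 0.1108]
tool_rot: [0.2, 0.98, -0.0, 0.0]
ft_force: [-0.6, -0.5, 0.3]
grip_width: 0.0852
grasp_force: 0.0
```

>>> drive_tool:
  slide:
    - [0,0,-0.04]
    - [0,0,-0.1]
    - [0,0,-0.2]
    - [0,0,-0.35]
    - [0,-0.1,-0.45]
    - [0,-0.28,-0.45]
    - [0,-0.45,-0.45]
    - [0,-0.6,-0.45]
  rotation:
    - [0,0,0]
    - [0,0,0]
    - [0,0,0]
    - [0,0,0]
    - [0,0,0]
    - [0,0,0]
    - [0,0,0]
    - [0,0,0]

```text
clock: 26.6
eef_pos: [0.4475, 0.0164, 0.2249]
tool_rot: [0.2, 0.98, 0.0, 0.001]
ft_force: [0.4, 0.6, 0.4]
grip_width: 0.0856
grasp_force: 0.0
```

>>> drive_tool:
  slide:
    - [0,-0.15,0]
    - [0,-0.3,0]
    - [0,-0.4,0]
    - [0,-0.4,0]
    - [0,-0.4,0]
    - [0,-0.4,0]
    - [0,-0.4,0]
    - [0,-0.4,0]
  rotation:
    - [0,0,0]
    - [0,0,0]
    - [0,0,0]
    - [0,0,0]
    - [0,0,0]
    - [0,0,0]
    - [0,0,0]
    - [0,0,0]

```text
clock: 27.6
eef_pos: [0.4088, -0.0741, 0.2232]
tool_rot: [0.199, 0.98, 0.0, -0.0]
ft_force: [0.5, -1.0, -0.7]
grip_width: 0.0858
grasp_force: 0.0
```

Run:
```python
from h import *
knob()
o=bot.get_obs();print(o["eef_pos"],o["clock"])
ims=[]
for n in("scene","top"):
    c=bot.camera(n);im=c["image"];print(n,*lids(c,im.astype(int)),sep="\n");print("pan",*lids(c,im.astype(int),.147),sep="\n")
    ims.append(im[90:240,130:330] if n=="scene" else im[120:270,120:320])
cv2.imwrite("pics/end.png",cv2.resize(np.hstack(ims)[:,:,::-1],(800,300),interpolation=2))
```

```text
top knob [152.06779661 166.98305085] 59 [0.579 0.233 0.131] [0.588 0.241 0.145]
scene knob [242.91489362 113.44680851] 47 [0.58  0.231 0.131] [0.588 0.237 0.145]
[ 0.40869973 -0.07423963  0.22321176] 27.7
scene
(array([151.1, 135.4]), np.int32(102), array([0.3429, 0.3276, 0.061 ]))
(array([309.7, 227.4]), np.int32(192), array([ 0.5918, -0.1294,  0.061 ]))
(array([244.7, 228. ]), np.int32(189), array([ 0.4511, -0.0659,  0.061 ]))
pan
top
(array([294.7, 166. ]), np.int32(162), array([ 0.5944, -0.1277,  0.061 ]))
pan
(array([180.9, 195.3]), np.int32(200), array([0.506 , 0.1578, 0.147 ]))
```

View pics/end.png

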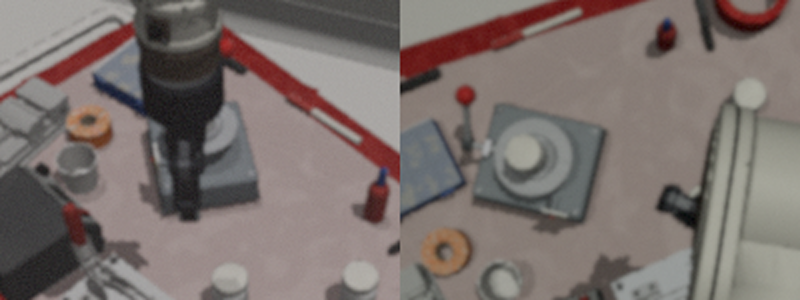

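The jar stands on the pan (right panel (523,153)), measured at (0.506,0.158), about 3 mm from the pan centre. The knob is on the freed side at (466,95). The other two jars and the bystanders stand in place.

```bash
python3 -c "
from workcell import bot
print(bot.job_done())"
```

```text
the job is handed in; nothing more can be done
None
```

I freed the lock (it took two pushes), set the full jar (about 4.5 N) upright about 3 mm from the pan's centre and let go, and handed the job in; no verdict came back, the other two jars stand on the bench, and the beaker, loupe and bottle were not touched.

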